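# Index a tube carousel, lock it with its rod and take out the red-capped tube

## Task

Turn the tube carousel until the red-capped tube stands in the opening of the clear cover, and lock the carousel there by pushing the orange-handled rod fully home, down to its collar, through the brass bush in front of that tube; the locking hole beneath is hidden, so rock the carousel with the rod until the rod drops in. Then lift the red-capped tube out through the opening and stand it upright on the steel tray, leaving the rod locked home and the blue-capped tubes in their pockets.

Things in the scene. Friction and masses are not known exactly. Their poses are not given: they have to be found in the camera images.
- carousel_base: White square housing of the tube carousel, 290 x 290 mm, 26 mm high, fixed. Origin on the carousel's upright axis at bench level; its -x axis points from there to the middle of the opening (green pointer on that edge). At (-122, -122) mm stands a grey parking tube for the rod, 85 mm high, 25 mm outside, 13 mm inside
- cover (a point): Centre of the top of the fixed clear cover, a disc of 97 mm radius, 162 to 166 mm high, on the carousel's axis; a black knob of 14 mm radius on it reaches 180 mm. A sector 42 degrees either side of the base's -x is cut away: the opening. Elsewhere the cover stops tubes from being lifted
- port (a point): Where the red-capped tube's underside should come to stand: on the middle line of the opening, 72 mm from the axis along the base's -x, 40 mm high
- lock_line (a point): Point on the -x line 120 mm from the axis, 30 mm high, at the top of a fixed steel timing ring under the rotor. The ring has one blind locking hole, 13.2 mm wide, 22 mm deep, 120 mm from the axis. The ring was clamped by hand: the hole lies anywhere up to 5 degrees (10.5 mm) round the axis to either side of this point, hidden by the rotor
- rotor: Aluminium rotor, turns about the base's axis without stops; dry friction of 0.2 N m holds it where left. Origin on the axis at bench level. Round decks of 135 mm radius at 32-40 and 72-80 mm height. Six pockets of 31 mm diameter, 72 mm from the axis, 60 degrees apart, the first (red-capped tube) on the rotor's own -x; the tubes stand on the lower deck
- post (a point): Top centre of one of six black upright finger posts on the rotor for pushing it round: 14 mm in diameter, from the upper deck (80 mm) to 126 mm height, 120 mm from the axis, outside the cover, midway between the pockets (30 degrees from each). This one is 30 degrees anticlockwise (seen from above) of the red-capped tube's pocket
- red_hole (a point): Centre of the upper mouth of the brass guide bush in front of the red-capped tube; on the rotor, 120 mm from the axis in line with that pocket, 84 mm high. The bush has a 13 mm hole, a 20 mm outside and goes straight down through both decks to 31.5 mm height. Each pocket has such a bush
- lock_rod: Locking rod, 142 mm long, 90 g: steel shank 10 mm in diameter, nose tapering over the lowest 9 mm to 4.4 mm; collar 22 mm in diameter, underside 75 mm above the tip; above it a square orange handle, 18 x 18 mm, flats along its x and y, 80 to 142 mm above the tip. Origin at the tip, z up. At first upright in the parking tube, collar on its rim, tip 10 mm high
- rod_tip (a point): Tip of the locking rod. In a bush, the tip lands on the timing ring at 30 mm height when it is beside the locking hole; fully home, with the collar on the brass bush, it is at 9 mm height. The shank has 1.5 mm play all round in bush and locking hole
- red_tube: 50 ml self-standing tube with a red screw cap, 112 mm high: white-clear body 28 mm in diameter, cap 33 mm in diameter and 16 mm high at the top (96 to 112 mm above the origin); about 40 g. Origin at the centre of its underside, z along the tube. It stands loose in a carousel pocket with 1.5 mm play all round
- tray: Shallow fixed steel tray, 110 x 150 mm outside, walls 3 mm thick and 14 mm high, floor 3 mm thick; origin at the centre of its underside, long side along its y
- blue_tube_0: 50 ml self-standing tube with a blue screw cap, 112 mm high: white-clear body 28 mm in diameter, cap 33 mm in diameter and 16 mm high at the top (96 to 112 mm above the origin); about 40 g. Origin at the centre of its underside, z along the tube. It stands loose in a carousel pocket with 1.5 mm play all round; a bystander
- blue_tube_1: 50 ml self-standing tube with a blue screw cap, 112 mm high: white-clear body 28 mm in diameter, cap 33 mm in diameter and 16 mm high at the top (96 to 112 mm above the origin); about 40 g. Origin at the centre of its underside, z along the tube. It stands loose in a carousel pocket with 1.5 mm play all round; a bystander
- blue_tube_2: 50 ml self-standing tube with a blue screw cap, 112 mm high: white-clear body 28 mm in diameter, cap 33 mm in diameter and 16 mm high at the top (96 to 112 mm above the origin); about 40 g. Origin at the centre of its underside, z along the tube. It stands loose in a carousel pocket with 1.5 mm play all round; a bystander
- blue_tube_3: 50 ml self-standing tube with a blue screw cap, 112 mm high: white-clear body 28 mm in diameter, cap 33 mm in diameter and 16 mm high at the top (96 to 112 mm above the origin); about 40 g. Origin at the centre of its underside, z along the tube. It stands loose in a carousel pocket with 1.5 mm play all round; a bystander

How it is judged:
On the way, in this order (a step that is already met when the one before it is completed fails the run):
1. the carousel is locked with the red-capped tube in the opening: tube within 16 mm of the port, rod fully home in the bush in front of it (z of rod_tip in the frame of carousel_base below 0.0135 m and horizontal distance between rod_tip and lock_line below 0.016 m and angle between lock_rod's own z axis and vertical below 0.1 rad and horizontal distance between red_tube and port below 0.016 m and horizontal distance between rod_tip and red_hole below 0.006 m and z of red_tube in the frame of rotor between 0.03 and 0.05 m and angle between red_tube's own z axis and vertical below 0.15 rad), for 0.2 s.
2. the red-capped tube is lifted clear of the carousel while the rod stays home (z of rod_tip in the frame of carousel_base below 0.0135 m and horizontal distance between rod_tip and lock_line below 0.016 m and angle between lock_rod's own z axis and vertical below 0.1 rad and z of red_tube in the frame of rotor above 0.09 m), for 0.1 s.
At the end, for the whole second after the job is handed in: The red-capped tube stands upright (within 0.06 rad), at rest, on the tray's floor; the rod is home in the bush in front of the red tube's pocket, its tip below 13.5 mm height; all four blue-capped tubes are down in their pockets (z of rod_tip in the frame of carousel_base below 0.0135 m and horizontal distance between rod_tip and lock_line below 0.016 m and angle between lock_rod's own z axis and vertical below 0.1 rad and horizontal distance between rod_tip and red_hole below 0.006 m and x of red_tube in the frame of tray between -0.055 and 0.055 m and y of red_tube in the frame of tray between -0.075 and 0.075 m and z of red_tube in the frame of tray below 0.007 m and angle between red_tube's own z axis and vertical below 0.06 rad and linear speed of red_tube below 0.02 m/s and z of blue_tube_0 in the frame of rotor between 0.03 and 0.05 m and angle between each of blue_tube_0, blue_tube_1, blue_tube_2, blue_tube_3's own z axis and vertical below 0.15 rad and z of blue_tube_1 in the frame of rotor between 0.03 and 0.05 m and z of blue_tube_2 in the frame of rotor between 0.03 and 0.05 m and z of blue_tube_3 in the frame of rotor between 0.03 and 0.05 m); the robot touches nothing.
It fails at once if a blue-capped tube is lifted out of its pocket or tipped (z of any of blue_tube_0, blue_tube_1, blue_tube_2, blue_tube_3 in the frame of rotor above 0.06 m or angle between any of blue_tube_0, blue_tube_1, blue_tube_2, blue_tube_3's own z axis and vertical above 0.35 rad).
It fails at once if the red-capped tube is tipped over (angle between red_tube's own z axis and vertical above 0.7 rad).
It also fails if it takes over 72 s, if anything falls off the work surface, if the arm or the gripper's body presses on something with over 40 N, if the wrist force passes 120 N, or if a joint passes its speed limit or range.

## Robot

A 6-joint arm with a two-finger parallel gripper is mounted at the origin on a cart in front of the work surface, level with it; the furniture and walls round the work are solid. World frame = base frame: x ahead of the robot, y to its left, z up, the work surface at z = 0. Lengths are in m, angles in rad, forces in N, time in s.
With the tool pointing down it reaches from about 0.35 to 0.975 m from the base axis. Payload 4.9 kg.
Tool frame: the origin (TCP) lies between the finger pads; the fingertips stand 22 mm ahead of it and the grasp point (between the pads) lies 3 mm ahead of it; z points along the fingers, y is the line along which they close (so a half turn about z gives the same grasp; the last joint's range is limited). The gripper opens to 85 mm and grips with 20 to 120 N. Pads are 22 mm wide; open, the fingers measure 114 mm over their backs; the gripper's body (76 mm by 85 mm) begins 54 mm behind the grasp point. The pads swing forward as they close: fully open they stand 13 mm farther back than shut.
Start: joints at [-1.358, 0.053, 1.613, -0, 1.476, -0.119], TCP at [0.204, -0.591, 0.253] pointing down, gripper open.
Joint ranges: [-3.01, 3.01], [-1.01, 2.22], [0.06, 2.58], [-1.02, 4.17], [0.09, 2.62], [-3.14, 3.14]. Speed limits (rad/s): [2.57, 2.57, 3.14, 3.14, 3.14, 3.14].

## Interface

Orientations are given as a unit quaternion [w, x, y, z].
In Python, from plant import state, grab_frame, get_calibration, job_done, recognise, regions_of gives the robot as it stands.
- The arm moves only by the tool apply_moves, never from a script. Its argument "targets" is a list of rows, each an object with "translation": the shift along the tool's x, y, z normalised to -1 to 1, where 1 is 100 mm, a list of three; "twist": the turn about the tool's z normalised to -1 to 1, where 1 is 0.1 rad; "hand": the opening, from 0 (shut) to 1 (fully open). A call has 1 to 8 rows; each row shifts and turns the commanded pose from where the row before left it, along the tool's axes as they then stand; what a row does not reach is not made up. A row lasts 1/10 s, in which the tool goes at most 50 mm and 8.59 degrees, less where a joint would pass 70% of its speed; a pose out of reach is approached as far as the arm can. A call with a number of a shift or a turn outside -1 to 1 is refused whole. A call with a gripper value outside its range is refused whole. The fingers move at their own pace and stop on an object; the grip force is fixed at half the most. Time passes only in rows, so rows that do not move let the fingers close. It gives the time, the measured TCP pose, the force, the opening and the grip force at its end, in the units of the state.
- state(): the state, without advancing time (a new reading comes with each control period).
- grab_frame(name): name is "scene" or "top"; returns the picture (384x512x3 uint8, red, green, blue); there is no depth.
- get_calibration(name): a dict with "camera_matrix" (3x3 intrinsics, pixels), "pose" (4x4, takes a point from camera to world coordinates). Camera axes: x right, y up, looking along -z (the intrinsics and any distortion apply to the point x, -y, -z); pixel columns grow to the right and rows downward; lengths in m; the calibration is good to about 2 mm. A picture is of the moment at which its call begins. get_calibration takes no time and is no camera call.
- job_done(): hands the job in; it is judged then, once.
Trained networks look in the newest picture that a camera, given by its name, has taken for a name from the list of things; names that differ only in an ending like _2 or _b are one class to them, and where a whole thing is asked for, a point or a joint stands for the part that bears it (a point fixed in the world has none). Each returns a list of dicts, best first, with "score" (0 to 1); they miss things now and then, are a little off and sometimes report something else, mostly with a low value. They report only what shows in the picture. A call takes as long as a camera call.
- recognise(camera, query): "point" ([x, y, z] in m, in world coordinates, good to about 4 mm: the middle of the surface that is visible of it).
- regions_of(camera, query): "pixels" (384x512 bool, what is visible of it).
The state is a dict: "time": time; "joint_pos": joint angles; "joint_vel": joint speeds; "joint_efforts": joint torques, N m; "tool_pos": TCP position; "tool_rot": TCP orientation; "contact_force": force on the tool from outside, world axes, zero at the start; "ft_torque": the same for the moment, N m; "gripper_width": opening from 0.0 (shut) to 1.0 (fully open); "grasp_force": force on a finger pad.
Only numpy, scipy, OpenCV 4.12 (cv2) and the standard library are available. Lean on these libraries where they do the work, as an engineer would, in place of code of your own. Each camera call takes 0.05 s, during which the arm holds its last target. There are 200 camera calls.

## Working session

There is one attempt and no reset: what is moved stays moved. The work goes in short steps, Python scripts to look and compute and a tool call to move; the robot and the scene stay as the last step left them, time stands still between calls to the robot, and variables do not carry over. Pictures are saved under pics/ and viewed, at most 10 in all, crops included, and the job is handed in when it is done.

Besides the shell and the picture viewer there is one more tool, called after "Call:" by a JSON object that holds its "op" and its "data", one argument or row to a line. apply_moves: Moves the arm, as the interface text tells. Its arguments: {"type":"object","properties":{"targets":{"type":"array"}},"required":["targets"]}

```bash
mkdir -p pics; ls; cat > h.py <<'E'
import numpy as np,cv2
from plant import *
def cal(n):
    c=get_calibration(n); return np.array(c["camera_matrix"]),np.array(c["pose"])
def proj(n,p):
    K,T=cal(n); q=np.linalg.inv(T)@np.append(p,1); v=K@np.array([q[0],-q[1],-q[2]]); return v[:2]/v[2]
def unproj(n,uv,z):
    K,T=cal(n); d=np.linalg.inv(K)@np.array([uv[0],uv[1],1]); d=T[:3,:3]@np.array([d[0],-d[1],-d[2]]); o=T[:3,3]
    return o+d*(z-o[2])/d[2]
def save(n,f):
    im=grab_frame(n); cv2.imwrite(f,im[:,:,::-1]); return im
E
python3 - <<'E'
from h import *
a=save("scene","pics/s0.png");b=save("top","pics/t0.png")
cv2.imwrite("pics/b0.png",np.vstack([a,b])[:,:,::-1]) 
for n in("scene","top"):
    print(n,cal(n)[1][:3,3].round(3))
    for q in["carousel_base","rotor","red_tube","blue_tube_0","tray","lock_rod","rod_tip","red_hole","post","cover"]:
        print(q,[(np.round(r["point"],3).tolist(),round(r["score"],2)) for r in recognise(n,q)[:5]])
print({k:np.round(v,3) for k,v in state().items()})
E
```

```text
pics
scene [-0.018  0.339  0.773]
carousel_base [([0.587, -0.103, 0.144], 0.71)]
rotor [([0.557, -0.079, 0.078], 0.57), ([0.592, -0.103, 0.141], 0.25)]
red_tube [([0.611, -0.036, 0.111], 0.74)]
blue_tube_0 [([0.541, -0.14, 0.131], 0.86), ([0.549, -0.073, 0.131], 0.72)]
tray [([0.401, 0.277, 0.004], 0.86)]
lock_rod [([0.461, -0.201, 0.127], 0.78)]
rod_tip [([0.461, -0.2, 0.127], 0.47)]
red_hole [([0.563, -0.076, 0.076], 0.81)]
post [([0.562, -0.079, 0.083], 0.92)]
cover [([0.594, -0.103, 0.141], 0.92), ([0.557, -0.079, 0.08], 0.18)]
top [0.491 0.061 1.124]
carousel_base [([0.622, -0.117, 0.165], 0.88)]
rotor [([0.57, -0.1, 0.079], 0.76)]
red_tube [([0.542, -0.139, 0.151], 0.43)]
blue_tube_0 [([0.546, -0.14, 0.149], 0.63), ([0.561, -0.076, 0.153], 0.61)]
tray [([0.406, 0.276, 0.008], 0.57)]
lock_rod [([0.558, -0.075, 0.152], 0.71)]
rod_tip []
red_hole [([0.567, -0.096, 0.083], 0.94), ([0.56, -0.074, 0.153], 0.48)]
post [([0.573, -0.094, 0.079], 0.62), ([0.622, -0.121, 0.167], 0.24)]
cover [([0.624, -0.121, 0.167], 0.74)]
{'time': np.float64(1.1), 'joint_pos': array([-1.358,  0.053,  1.613,  0.   ,  1.476, -0.119]), 'joint_vel': array([-0.   ,  0.   , -0.   ,  0.   ,  0.001,  0.001]), 'joint_efforts': array([ -0.   , -39.369, -37.047,  -0.   ,   0.   ,  -0.   ]), 'tool_pos': array([ 0.204, -0.591,  0.253]), 'tool_rot': array([-0.   ,  0.986,  0.165,  0.   ]), 'contact_force': array([-0.062,  0.305, -0.28 ]), 'ft_torque': array([ 0.014, -0.007, -0.019]), 'grasp_force': np.float64(0.0), 'gripper_width': np.float64(0.999)}
```

View pics/t0.png

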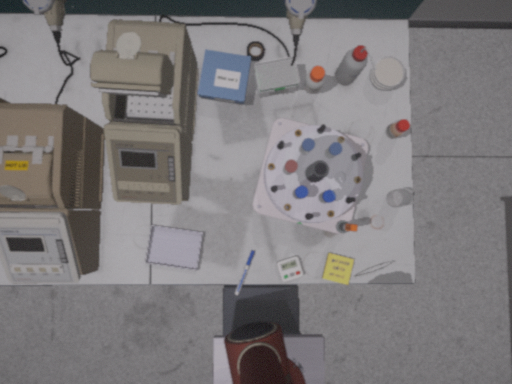

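View pics/s0.png

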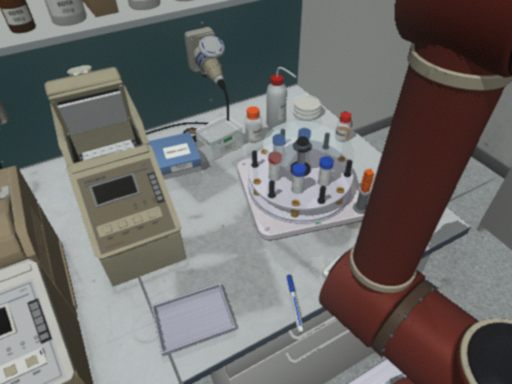

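The top view shows the carousel at about (317,172), the red cap at (291,167), the rod at (348,228) and the tray at (175,247). The opening faces down in the image. I'll enlarge the carousel next.

```bash
python3 - <<'E'
from h import *
a=cv2.imread("pics/t0.png")
cv2.imwrite("pics/t0c.png",cv2.resize(a[110:245,240:400],None,fx=4.4,fy=4.4,interpolation=cv2.INTER_CUBIC))
print(proj("top",[0.62,-0.115,0.18]),unproj("top",(317,171),.18))
r=regions_of("top","tray")
m=r[0]["pixels"].astype(np.uint8);print(r[0]["score"],m.sum())
b=cv2.boxPoints(cv2.minAreaRect(cv2.findNonZero(m)));print(b,[unproj("top",p,.01).round(3) for p in b],unproj("top",b.mean(0),.01))
E
```

```text
[318.44810272 166.2390894 ] [ 0.60802267 -0.11125406  0.18      ]
0.78 2039
[[145.08    262.44   ]
 [150.58    223.93999]
 [203.08    231.43997]
 [197.58    269.94   ]] [array([0.364, 0.354, 0.01 ]), array([0.474, 0.341, 0.01 ]), array([0.452, 0.19 , 0.01 ]), array([0.342, 0.204, 0.01 ])] [0.40773046 0.27235445 0.01      ]
```

View pics/t0c.png

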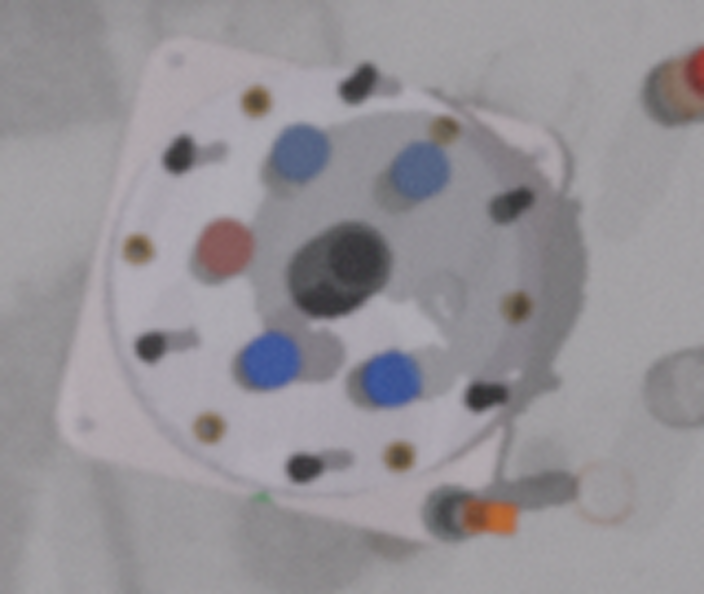

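The crop shows the red cap at (225,247) with its bush at (138,248). The other bushes are clear, the green pointer is at (262,497) and the rod is at (490,515).

```bash
python3 - <<'E'
from h import *
from scipy.optimize import least_squares
px=lambda p:np.array([240,110])+(np.array(p)+.5)/4.4-.5
B=[(138,248),(209,428),(400,456),(517,305),(445,130),(257,100)] # ccw from red? 
W=np.array([unproj("top",px(p),.084)[:2] for p in B]);print(W.round(4))
f=lambda v:np.concatenate([W[k]-(v[:2]+.12*np.array([np.cos(v[2]+k*np.pi/3),np.sin(v[2]+k*np.pi/3)])) for k in range(6)])
c0=W.mean(0);a0=np.arctan2(*(W[0]-c0)[::-1])
s=least_squares(f,[*c0,a0]);print(s.x,np.degrees(s.x[2]),s.fun.round(4))
P=unproj("top",px((262,497)),.026);d=P[:2]-s.x[:2];print("ptr",P,np.hypot(*d),np.degrees(np.arctan2(d[1],d[0])))
for p in [(176,60),(85,425),(541,152)]:
    Q=unproj("top",px(p),.026);d=Q[:2]-s.x[:2];print("screw",Q.round(4),np.hypot(*d),np.degrees(np.arctan2(d[1],d[0])))
for p in [(362,79),(180,153),(151,346),(302,467),(480,398),(517,204)]:
    Q=unproj("top",px(p),.126);d=Q[:2]-s.x[:2];print("post",Q.round(4),np.hypot(*d).round(4),np.degrees(np.arctan2(d[1],d[0])))
for p in [(225,247),(270,360),(391,379),(301,152),(420,170)]:
    Q=unproj("top",px(p),.152);d=Q[:2]-s.x[:2];print("cap",Q.round(4),np.hypot(*d).round(4),np.degrees(np.arctan2(d[1],d[0])))
print("rod top",unproj("top",px((503,518)),.152),"tubetop",unproj("top",px((447,512)),.085))
E
```

```text
[[ 0.6332 -0.0021]
 [ 0.5212 -0.046 ]
 [ 0.5041 -0.1648]
 [ 0.5985 -0.2395]
 [ 0.709  -0.1957]
 [ 0.7272 -0.0771]]
[ 0.61550958 -0.12085391  1.42290422] 81.52640651192162 [ 0.      0.     -0.0004  0.0002  0.0002  0.0001  0.0007  0.     -0.0005
 -0.0002  0.     -0.0002]
ptr [ 0.47794942 -0.08645216  0.026     ] 0.14179661028868917 165.95916576216504
screw [ 0.7668 -0.031   0.026 ] 0.1759814279210015 30.70337054590284
screw [0.5247 0.0291 0.026 ] 0.17533193616184709 121.19880814312828
screw [ 0.7068 -0.274   0.026 ] 0.1783165928840784 -59.2163182413569
post [ 0.731  -0.1352  0.126 ] 0.1164 -7.103799123331033
post [ 0.685  -0.0249  0.126 ] 0.1185 54.076756143245454
post [ 0.5687 -0.0073  0.126 ] 0.1228 112.38868052639715
post [ 0.4969 -0.097   0.126 ] 0.121 168.62826840856374
post [ 0.5382 -0.2042  0.126 ] 0.1136 -132.86353731939798
post [ 0.6553 -0.2284  0.126 ] 0.1147 -69.68944289832146
cap [ 0.6247 -0.0488  0.152 ] 0.0726 82.70392610430727
cap [ 0.5588 -0.0747  0.152 ] 0.0731 140.88316604789955
cap [ 0.5479 -0.1453  0.152 ] 0.0719 -160.13965863017248
cap [ 0.681  -0.0937  0.152 ] 0.0709 22.47422286390697
cap [ 0.6708 -0.1638  0.152 ] 0.07 -37.82545847644571
rod top [ 0.46740457 -0.20962165  0.152     ] tubetop [ 0.46947096 -0.19339136  0.085     ]
```

```bash
python3 - <<'E'
from h import *
a=cv2.imread("pics/t0.png");b=cv2.imread("pics/s0.png")
z=lambda i:cv2.resize(i,(390,390),interpolation=cv2.INTER_CUBIC)
u,v=proj("scene",[.4675,-.2095,.12]).astype(int);print(u,v)
cv2.imwrite("pics/rod.png",np.hstack([z(a[213:243,330:360]),z(b[v-25:v+25,u-25:u+25])]))
K=cal("top")[0];print(K[0,0])
for yaw in(-15,0,15,30):
    t=np.radians(yaw);c=[np.array([.4675,-.2095,0])+.009*np.sqrt(2)*np.array([np.cos(t+k*np.pi/2+np.pi/4),np.sin(t+k*np.pi/2+np.pi/4),0])for k in range(4)]
    print(yaw,[((proj("top",q+[0,0,.152])-[330,213])*13+6).round().astype(int).tolist() for q in c])
E
```

```text
366 180
382.5795050307426
-15 [[283, 136], [261, 225], [350, 248], [372, 159]]
0 [[270, 146], [272, 238], [363, 238], [361, 146]]
15 [[260, 159], [285, 248], [373, 225], [348, 136]]
30 [[254, 175], [301, 255], [379, 209], [332, 129]]
```

View pics/rod.png

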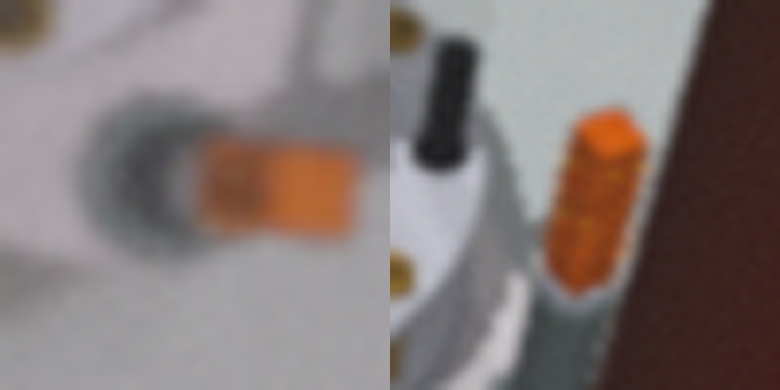

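The rod handle's top face is at left-panel (265–357, 145–238), about -4° yaw, so I'll grasp with tool x at about 86°.

```bash
cat >> h.py <<'E'
def phi():
    q=state()["tool_rot"]; return np.arctan2(2*(q[1]*q[2]+q[0]*q[3]),1-2*(q[2]**2+q[3]**2))
def plan(pts,p0=None,f0=None):
    """pts: list of (xyz, phi_deg, nrows); prints rows [tx,ty,tz,twist]"""
    p=np.array(state()["tool_pos"] if p0 is None else p0,float);f=phi() if f0 is None else np.radians(f0);i=0
    print("from",p.round(4),np.degrees(f).round(1))
    for x,fd,n in pts:
        x=np.array(x,float);g=np.radians(fd);df=(g-f+np.pi)%(2*np.pi)-np.pi;st=(x-p)/n
        for k in range(n):
            i+=1;d=[np.cos(f)*st[0]+np.sin(f)*st[1],np.sin(f)*st[0]-np.cos(f)*st[1],-st[2]]
            print(i,(np.array(d)*10).round(3).tolist(),round(-df/n*10,3)); f+=df/n
        p=x
E
python3 -c "
from h import *
plan([([.4675,-.209,.245],86,12),([.4675,-.209,.135],86,4)])"
```

```text
from [ 0.2036 -0.5909  0.2533] 19.0
1 [0.312, -0.229, 0.007] -0.974
2 [0.332, -0.198, 0.007] -0.974
3 [0.35, -0.165, 0.007] -0.974
4 [0.364, -0.13, 0.007] -0.974
5 [0.375, -0.094, 0.007] -0.974
6 [0.383, -0.057, 0.007] -0.974
7 [0.386, -0.019, 0.007] -0.974
8 [0.386, 0.018, 0.007] -0.974
9 [0.383, 0.056, 0.007] -0.974
10 [0.376, 0.093, 0.007] -0.974
11 [0.365, 0.129, 0.007] -0.974
12 [0.35, 0.164, 0.007] -0.974
13 [0.0, 0.0, 0.275] -0.0
14 [0.0, 0.0, 0.275] -0.0
15 [0.0, 0.0, 0.275] -0.0
16 [0.0, 0.0, 0.275] -0.0
```

Call:
{"op": "apply_moves", "data": {
  "targets": [
    {"translation":[0.31,-0.23,0.01],"twist":-0.97,"hand":0.6},
    {"translation":[0.33,-0.2,0.01],"twist":-0.97,"hand":0.6},
    {"translation":[0.35,-0.165,0.01],"twist":-0.97,"hand":0.6},
    {"translation":[0.365,-0.13,0.01],"twist":-0.97,"hand":0.6},
    {"translation":[0.375,-0.095,0.01],"twist":-0.97,"hand":0.6},
    {"translation":[0.385,-0.055,0.01],"twist":-0.97,"hand":0.6},
    {"translation":[0.385,-0.02,0.01],"twist":-0.97,"hand":0.6},
    {"translation":[0.385,0.02,0.01],"twist":-0.97,"hand":0.6}
  ]
}}

```text
time: 1.95
tool_pos: [0.3802, -0.3351, 0.2455]
tool_rot: [0.0, 0.849, 0.528, 0.0]
contact_force: [0.1, 0.0, 0.0]
gripper_width: 0.602
grasp_force: 0.0
```

Call:
{"op": "apply_moves", "data": {
  "targets": [
    {"translation":[0.385,0.055,0.01],"twist":-0.97,"hand":0.6},
    {"translation":[0.375,0.095,0.0],"twist":-0.97,"hand":0.6},
    {"translation":[0.365,0.13,0.0],"twist":-0.97,"hand":0.6},
    {"translation":[0.35,0.165,0.0],"twist":-0.97,"hand":0.6},
    {"translation":[0,0,0],"twist":0,"hand":0.6},
    {"translation":[0,0,0],"twist":0,"hand":0.6}
  ]
}}

```text
time: 2.55
tool_pos: [0.4686, -0.209, 0.2444]
tool_rot: [0.0, 0.733, 0.681, -0.0]
contact_force: [-0.0, -0.3, -0.2]
gripper_width: 0.604
grasp_force: 0.0
```

```bash
python3 -c "
from h import *
print(state()['gripper_width'])
plan([([.4675,-.209,.133],86,4)])"
```

```text
0.6037379066780176
from [ 0.4686 -0.209   0.2444] 85.8
1 [-0.0, -0.003, 0.278] -0.01
2 [-0.0, -0.003, 0.278] -0.01
3 [-0.0, -0.003, 0.278] -0.01
4 [-0.0, -0.003, 0.278] -0.01
```

Control is accurate, so I'll descend and grip.

Call:
{"op": "apply_moves", "data": {
  "targets": [
    {"translation":[0,-0.005,0.28],"twist":0,"hand":0.6},
    {"translation":[0,-0.005,0.28],"twist":0,"hand":0.6},
    {"translation":[0,0,0.28],"twist":0,"hand":0.6},
    {"translation":[0,0,0.27],"twist":0,"hand":0.6},
    {"translation":[0,0,0],"twist":0,"hand":0.0},
    {"translation":[0,0,0],"twist":0,"hand":0.0},
    {"translation":[0,0,0],"twist":0,"hand":0.0},
    {"translation":[0,0,0],"twist":0,"hand":0.0}
  ]
}}

```text
time: 3.35
tool_pos: [0.4681, -0.2103, 0.1351]
tool_rot: [0.001, 0.733, 0.68, 0.0]
contact_force: [-0.7, 0.5, 0.6]
gripper_width: 0.202
grasp_force: 58.8
```

Call:
{"op": "apply_moves", "data": {
  "targets": [
    {"translation":[0,0,0],"twist":0,"hand":0.0},
    {"translation":[0,0,0],"twist":0,"hand":0.0}
  ]
}}

```text
time: 3.55
tool_pos: [0.4679, -0.2099, 0.1344]
tool_rot: [0.001, 0.733, 0.68, 0.0]
contact_force: [0.2, -0.0, 1.9]
gripper_width: 0.206
grasp_force: 59.5
```

```bash
python3 -c "
from h import *
s=state();print(s['gripper_width'],s['grasp_force'],s['contact_force'],s['ft_torque'])
p=s['tool_pos'];print(p,np.degrees(phi()))
plan([(p+[0,0,.185],86,4),([.633,-.0022,p[2]+.185],81.5,6),([.633,-.0022,p[2]+.095],81.5,2)])"
```

```text
0.20607593852648323 59.461551904678345 [ 0.21277343 -0.03594402  1.89629775] [-0.08147402  0.124872    0.07770237]
[ 0.46793792 -0.20985977  0.13444317] 85.70531645715235
from [ 0.4679 -0.2099  0.1344] 85.7
1 [0.0, 0.0, -0.462] -0.013
2 [0.0, 0.0, -0.462] -0.013
3 [0.0, 0.0, -0.462] -0.013
4 [0.0, 0.0, -0.462] -0.013
5 [0.364, 0.25, -0.0] 0.131
6 [0.368, 0.245, -0.0] 0.131
7 [0.371, 0.241, -0.0] 0.131
8 [0.374, 0.236, -0.0] 0.131
9 [0.377, 0.231, -0.0] 0.131
10 [0.38, 0.226, -0.0] 0.131
11 [0.0, 0.0, 0.45] -0.0
12 [0.0, 0.0, 0.45] -0.0
```

Call:
{"op": "apply_moves", "data": {
  "targets": [
    {"translation":[0,0,-0.3],"twist":0,"hand":0.0},
    {"translation":[0,0,-0.4],"twist":0,"hand":0.0},
    {"translation":[0,0,-0.45],"twist":0,"hand":0.0},
    {"translation":[0,0,-0.45],"twist":0,"hand":0.0},
    {"translation":[0,0,-0.25],"twist":0,"hand":0.0},
    {"translation":[0.365,0.25,0],"twist":0.13,"hand":0.0},
    {"translation":[0.37,0.245,0],"twist":0.13,"hand":0.0},
    {"translation":[0.37,0.24,0],"twist":0.13,"hand":0.0}
  ]
}}

```text
time: 4.35
tool_pos: [0.5512, -0.1047, 0.3192]
tool_rot: [0.001, 0.747, 0.665, 0.0]
contact_force: [-0.3, -1.3, -0.6]
gripper_width: 0.204
grasp_force: 60.2
```

Call:
{"op": "apply_moves", "data": {
  "targets": [
    {"translation":[0.375,0.235,0],"twist":0.13,"hand":0.0},
    {"translation":[0.375,0.23,0],"twist":0.13,"hand":0.0},
    {"translation":[0.38,0.225,0],"twist":0.13,"hand":0.0},
    {"translation":[0,0,0.3],"twist":0,"hand":0.0},
    {"translation":[0,0,0.4],"twist":0,"hand":0.0},
    {"translation":[0,0,0],"twist":0,"hand":0.0},
    {"translation":[0,0,0],"twist":0,"hand":0.0}
  ]
}}

```text
time: 5.05
tool_pos: [0.6326, -0.0023, 0.2478]
tool_rot: [-0.001, 0.759, 0.651, -0.001]
contact_force: [-0.1, -0.2, -0.2]
gripper_width: 0.2
grasp_force: 60.2
```

```bash
python3 -c "
from h import *
s=state();print(s['gripper_width'],s['contact_force'],s['ft_torque'])
plan([([.633,-.0022,.222],81.5,1)])
a=save('top','pics/t1.png');b=save('scene','pics/s1.png')
u,v=proj('top',[.633,-.002,.09]).astype(int);U,V=proj('scene',[.633,-.002,.09]).astype(int);print(u,v,U,V)
z=lambda i:cv2.resize(i,(400,400),interpolation=cv2.INTER_CUBIC)
cv2.imwrite('pics/c1.png',np.hstack([z(a[v-30:v+30,u-30:u+30]),z(b[V-40:V+40,U-40:U+40])])[:,:,::-1])
"
```

```text
0.19981089925511814 [-0.06872932 -0.17880402 -0.24688451] [ 0.02933824 -0.03798434 -0.04389033]
from [ 0.6326 -0.0023  0.2478] 81.2
1 [0.002, 0.004, 0.258] -0.046
271 165 256 177
```

View pics/c1.png

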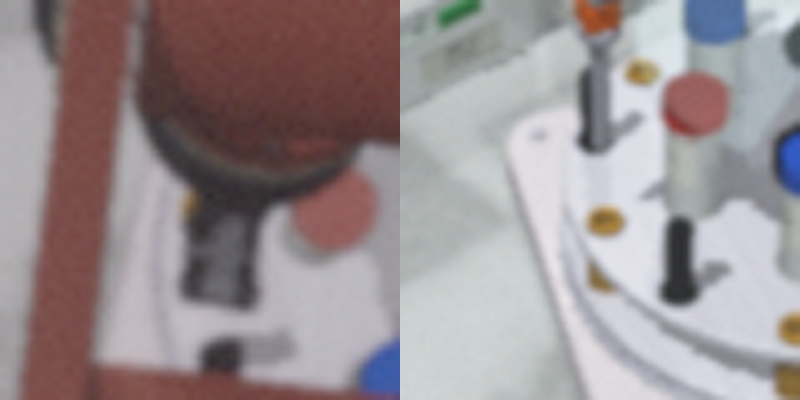

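```bash
python3 -c "
from h import *
U,V=256,177
cc=lambda p:((proj('scene',p)-[U-40,V-40]+.5)*5-.5).round(1)+[400,0]
for z in(.123,.1234+.075,.084): print(z,cc([.6326,-.0023,z]))
print('bush+5mm x,y',cc([.638,-.002,.084]),cc([.633,.003,.084]))
b=cv2.imread('pics/s1.png')
cv2.imwrite('pics/c2.png',cv2.resize(b[V-45:V+15,U-30:U+30],(600,600),interpolation=cv2.INTER_CUBIC))
"
```

```text
0.123 [602.7 157.5]
0.1984 [599.8  35.5]
0.084 [604.1 215.6]
bush+5mm x,y [598.5 209.5] [594.5 218.7]
```

View pics/c2.png

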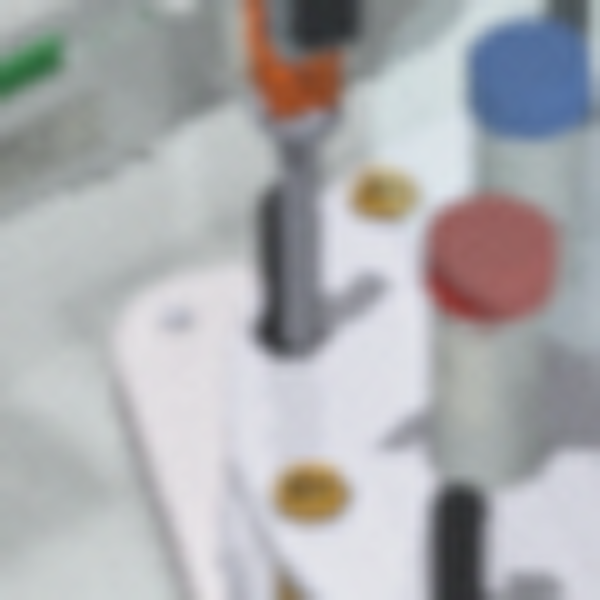

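Call:
{"op": "apply_moves", "data": {
  "targets": [
    {"translation":[0,-0.01,0.2],"twist":0,"hand":0.0},
    {"translation":[0,0,0.15],"twist":0,"hand":0.0},
    {"translation":[0,0,0.08],"twist":0,"hand":0.0},
    {"translation":[0,0,0],"twist":0,"hand":0.0}
  ]
}}

```text
time: 5.55
tool_pos: [0.6315, -0.0024, 0.2041]
tool_rot: [-0.001, 0.759, 0.651, -0.001]
contact_force: [-1.0, 0.6, -1.0]
gripper_width: 0.205
grasp_force: 60.2
```

Call:
{"op": "apply_moves", "data": {
  "targets": [
    {"translation":[0,0,0.05],"twist":0,"hand":0.0},
    {"translation":[0,0,0.05],"twist":0,"hand":0.0},
    {"translation":[0,0,0],"twist":0,"hand":0.0}
  ]
}}

```text
time: 5.85
tool_pos: [0.6319, -0.0023, 0.1947]
tool_rot: [-0.0, 0.759, 0.651, -0.0]
contact_force: [0.0, -0.0, -1.5]
gripper_width: 0.201
grasp_force: 60.2
```

Call:
{"op": "apply_moves", "data": {
  "targets": [
    {"translation":[0,0,0.1],"twist":0,"hand":0.0},
    {"translation":[0,0,0.1],"twist":0,"hand":0.0},
    {"translation":[0,0,0.08],"twist":0,"hand":0.0},
    {"translation":[0,0,0],"twist":0,"hand":0.0}
  ]
}}

```text
time: 6.25
tool_pos: [0.6312, -0.0022, 0.165]
tool_rot: [-0.001, 0.759, 0.651, -0.001]
contact_force: [-1.0, -0.1, -1.1]
gripper_width: 0.201
grasp_force: 60.2
```

```bash
python3 -c "
from h import *
s=state();print(s['tool_pos'],s['contact_force'],s['ft_torque'])
c=np.array([.6155,-.1209]);a0=81.5
P=[]
for k in range(1,17):
    a=a0+(159-a0)*k/16;P.append(([*(c+.12*np.array([np.cos(np.radians(a)),np.sin(np.radians(a))])),.1665],a,1))
plan(P)"
```

```text
[ 0.63120966 -0.00221593  0.16500752] [-0.98555265 -0.05343942 -1.13577897] [-0.0373787  -0.02056364  0.0238149 ]
from [ 0.6312 -0.0022  0.165 ] 81.2
1 [-0.002, -0.081, -0.015] -0.892
2 [-0.004, -0.101, -0.0] -0.845
3 [-0.004, -0.101, -0.0] -0.845
4 [-0.004, -0.101, -0.0] -0.845
5 [-0.004, -0.101, -0.0] -0.845
6 [-0.004, -0.101, -0.0] -0.845
7 [-0.004, -0.101, -0.0] -0.845
8 [-0.004, -0.101, -0.0] -0.845
9 [-0.004, -0.101, -0.0] -0.845
10 [-0.004, -0.101, -0.0] -0.845
11 [-0.004, -0.101, -0.0] -0.845
12 [-0.004, -0.101, -0.0] -0.845
13 [-0.004, -0.101, -0.0] -0.845
14 [-0.004, -0.101, -0.0] -0.845
15 [-0.004, -0.101, -0.0] -0.845
16 [-0.004, -0.101, -0.0] -0.845
```

Call:
{"op": "apply_moves", "data": {
  "targets": [
    {"translation":[0,-0.03,0],"twist":-0.25,"hand":0.0},
    {"translation":[-0.002,-0.06,0],"twist":-0.55,"hand":0.0},
    {"translation":[-0.004,-0.1,0],"twist":-0.845,"hand":0.0},
    {"translation":[-0.004,-0.1,0],"twist":-0.845,"hand":0.0},
    {"translation":[-0.004,-0.1,0],"twist":-0.845,"hand":0.0},
    {"translation":[-0.004,-0.1,0],"twist":-0.845,"hand":0.0}
  ]
}}

```text
time: 6.85
tool_pos: [0.5837, -0.005, 0.168]
tool_rot: [0.001, 0.606, 0.796, 0.001]
contact_force: [2.2, 0.3, -2.1]
gripper_width: 0.201
grasp_force: 60.1
```

```bash
cat > st.py <<'E'
from h import *
s=state();print(s['tool_pos'].round(4),s['contact_force'].round(2),s['ft_torque'].round(3),s['gripper_width'])
d=s['tool_pos'][:2]-[.6155,-.1209];print('r',np.hypot(*d).round(4),'ang',np.degrees(np.arctan2(d[1],d[0])).round(2),'phi',np.degrees(phi()).round(2))
E
python3 st.py
```

```text
[ 0.5837 -0.005   0.168 ] [ 2.18  0.32 -2.07] [ 0.023 -0.482  0.009] 0.20056068631391233
r 0.1202 ang 105.32 phi 105.45
```

Call:
{"op": "apply_moves", "data": {
  "targets": [
    {"translation":[-0.004,-0.1,0],"twist":-0.845,"hand":0.0},
    {"translation":[-0.004,-0.1,0],"twist":-0.845,"hand":0.0},
    {"translation":[-0.004,-0.1,0],"twist":-0.845,"hand":0.0},
    {"translation":[-0.004,-0.1,0],"twist":-0.845,"hand":0.0},
    {"translation":[-0.004,-0.1,0],"twist":-0.845,"hand":0.0},
    {"translation":[-0.004,-0.1,0],"twist":-0.845,"hand":0.0}
  ]
}}

```text
time: 7.45
tool_pos: [0.5319, -0.0341, 0.168]
tool_rot: [0.001, 0.387, 0.922, 0.001]
contact_force: [2.1, 1.4, -1.8]
gripper_width: 0.201
grasp_force: 60.1
```

```bash
python3 st.py; python3 -c "
from h import *
a=.0
plan([([.6155+.12*np.cos(np.radians(158)),-.1209+.12*np.sin(np.radians(158)),.165],158,4)])"
```

```text
[ 0.5319 -0.0341  0.168 ] [ 2.05  1.38 -1.8 ] [ 0.242 -0.348 -0.004] 0.2007551835878465
r 0.1205 ang 133.91 phi 134.5
from [ 0.5319 -0.0341  0.168 ] 134.5
1 [-0.026, -0.123, 0.008] -1.026
2 [-0.014, -0.125, 0.008] -1.026
3 [-0.001, -0.126, 0.008] -1.026
4 [0.012, -0.125, 0.008] -1.026
```

Call:
{"op": "apply_moves", "data": {
  "targets": [
    {"translation":[-0.004,-0.1,0],"twist":-0.845,"hand":0.0},
    {"translation":[-0.004,-0.1,0],"twist":-0.845,"hand":0.0},
    {"translation":[-0.004,-0.1,0],"twist":-0.845,"hand":0.0},
    {"translation":[-0.004,-0.1,0],"twist":-0.845,"hand":0.0},
    {"translation":[-0.002,-0.08,0.04],"twist":-0.7,"hand":0.0},
    {"translation":[0,0,0.05],"twist":0,"hand":0.0},
    {"translation":[0,0,0],"twist":0,"hand":0.0},
    {"translation":[0,0,0],"twist":0,"hand":0.0}
  ]
}}

```text
time: 8.25
tool_pos: [0.5048, -0.0735, 0.1582]
tool_rot: [-0.0, 0.194, 0.981, -0.0]
contact_force: [-0.1, -0.2, -0.5]
gripper_width: 0.201
grasp_force: 60.2
```

```bash
python3 st.py
```

```text
[ 0.5048 -0.0735  0.1582] [-0.06 -0.24 -0.51] [-0.053  0.017 -0.07 ] 0.20130826609823307
r 0.1204 ang 156.81 phi 157.58
```

Call:
{"op": "apply_moves", "data": {
  "targets": [
    {"translation":[0,-0.03,0],"twist":-0.25,"hand":0.0},
    {"translation":[0,-0.03,0],"twist":-0.25,"hand":0.0},
    {"translation":[0,0,0.03],"twist":0,"hand":0.0},
    {"translation":[0,0,0.02],"twist":0,"hand":0.0},
    {"translation":[0,0,0],"twist":0,"hand":0.0}
  ]
}}

```text
time: 8.75
tool_pos: [0.5028, -0.079, 0.153]
tool_rot: [0.0, 0.17, 0.985, 0.0]
contact_force: [1.1, 1.3, -1.7]
gripper_width: 0.201
grasp_force: 60.1
```

```bash
python3 st.py
```

```text
[ 0.5028 -0.079   0.153 ] [ 1.12  1.3  -1.69] [ 0.328 -0.263  0.033] 0.20128486154999406
r 0.1203 ang 159.59 phi 160.46
```

Call:
{"op": "apply_moves", "data": {
  "targets": [
    {"translation":[0,0,0.02],"twist":0,"hand":0.0},
    {"translation":[0,0,0],"twist":0,"hand":0.0}
  ]
}}

```text
time: 8.95
tool_pos: [0.5028, -0.0791, 0.1512]
tool_rot: [0.0, 0.17, 0.986, 0.0]
contact_force: [0.2, 1.2, -1.8]
gripper_width: 0.203
grasp_force: 60.2
```

```bash
python3 st.py
```

```text
[ 0.5028 -0.0791  0.1512] [ 0.2   1.19 -1.83] [ 0.313 -0.282  0.023] 0.20252233609434536
r 0.1202 ang 159.67 phi 160.47
```

Call:
{"op": "apply_moves", "data": {
  "targets": [
    {"translation":[0,0,0.02],"twist":0,"hand":0.0},
    {"translation":[0,0,0],"twist":0,"hand":0.0}
  ]
}}

```text
time: 9.15
tool_pos: [0.5028, -0.0794, 0.1493]
tool_rot: [0.0, 0.17, 0.986, -0.0]
contact_force: [0.9, 0.8, 0.4]
gripper_width: 0.199
grasp_force: 60.5
```

```bash
python3 st.py
```

```text
[ 0.5028 -0.0794  0.1493] [0.91 0.78 0.36] [ 0.11  -0.253 -0.008] 0.19930358829376948
r 0.1201 ang 159.8 phi 160.47
```

Call:
{"op": "apply_moves", "data": {
  "targets": [
    {"translation":[0,0,0.015],"twist":0,"hand":0.0},
    {"translation":[0,0,0],"twist":0,"hand":0.0}
  ]
}}

```text
time: 9.35
tool_pos: [0.5028, -0.0796, 0.148]
tool_rot: [0.0, 0.17, 0.986, -0.0]
contact_force: [0.0, -0.1, 0.6]
gripper_width: 0.201
grasp_force: 60.5
```

```bash
python3 st.py
```

```text
[ 0.5028 -0.0796  0.148 ] [ 0.03 -0.07  0.56] [-0.135 -0.072 -0.059] 0.20080393361552018
r 0.12 ang 159.9 phi 160.47
```

Call:
{"op": "apply_moves", "data": {
  "targets": [
    {"translation":[0,0,0.02],"twist":0,"hand":0.0},
    {"translation":[0,0,0.02],"twist":0,"hand":0.0},
    {"translation":[0,0,0],"twist":0,"hand":0.0}
  ]
}}

```text
time: 9.65
tool_pos: [0.5025, -0.0802, 0.1437]
tool_rot: [0.0, 0.17, 0.986, -0.001]
contact_force: [-0.0, -2.6, 0.3]
gripper_width: 0.205
grasp_force: 60.4
```

```bash
python3 st.py
```

```text
[ 0.5025 -0.0802  0.1437] [-0.05 -2.62  0.27] [-0.949  0.024 -0.005] 0.20516987246568524
r 0.1201 ang 160.18 phi 160.48
```

Call:
{"op": "apply_moves", "data": {
  "targets": [
    {"translation":[0,-0.015,0.03],"twist":0,"hand":0.0},
    {"translation":[0,0,0.03],"twist":0,"hand":0.0},
    {"translation":[0,0,0],"twist":0,"hand":0.0}
  ]
}}

```text
time: 9.95
tool_pos: [0.5019, -0.0808, 0.1369]
tool_rot: [-0.0, 0.17, 0.986, -0.0]
contact_force: [0.5, -3.1, -2.0]
gripper_width: 0.204
grasp_force: 60.1
```

```bash
python3 st.py
```

```text
[ 0.5019 -0.0808  0.1369] [ 0.46 -3.12 -1.97] [-0.494 -0.123 -0.015] 0.2037835173178594
r 0.1205 ang 160.54 phi 160.46
```

Call:
{"op": "apply_moves", "data": {
  "targets": [
    {"translation":[0,-0.01,0.03],"twist":0,"hand":0.0},
    {"translation":[0,0,0.02],"twist":0,"hand":0.0},
    {"translation":[0,0,0],"twist":0,"hand":0.0},
    {"translation":[0,0,0],"twist":0,"hand":0.0}
  ]
}}

```text
time: 10.35
tool_pos: [0.5019, -0.0812, 0.1333]
tool_rot: [-0.0, 0.17, 0.986, 0.001]
contact_force: [-1.3, 1.0, 5.0]
gripper_width: 0.2
grasp_force: 61.1
```

```bash
python3 st.py
```

```text
[ 0.5019 -0.0812  0.1333] [-1.34  1.04  4.97] [ 0.211  0.364 -0.003] 0.200169823158659
r 0.1204 ang 160.74 phi 160.48
```

Call:
{"op": "apply_moves", "data": {
  "targets": [
    {"translation":[0,0,0],"twist":0,"hand":0.5},
    {"translation":[0,0,0],"twist":0,"hand":0.5},
    {"translation":[0,0,0],"twist":0,"hand":0.5},
    {"translation":[0,0,-0.15],"twist":0,"hand":0.5},
    {"translation":[0,0,-0.4],"twist":0,"hand":0.5},
    {"translation":[0,0,-0.4],"twist":0,"hand":0.5},
    {"translation":[0,0,-0.4],"twist":0,"hand":0.5},
    {"translation":[0,0,0],"twist":0,"hand":0.5}
  ]
}}

```text
time: 11.15
tool_pos: [0.5049, -0.0826, 0.2768]
tool_rot: [0.007, 0.17, 0.985, -0.001]
contact_force: [-0.3, -0.0, 0.5]
gripper_width: 0.501
grasp_force: 0.0
```

```bash
python3 st.py; python3 -c "
from h import *
a=save('scene','pics/s2.png');b=save('top','pics/t2.png')
for q in('red_tube','lock_rod'): print(q,[(np.round(r['point'],3).tolist(),round(r['score'],2)) for r in recognise('scene',q)[:3]])
U,V=proj('scene',[.52,-.09,.12]).astype(int);f=lambda p:((proj('scene',p)-[U-40,V-40]+.5)*7.4-.5).round(1)
print(U,V,'rod top',f([.502,-.0812,.151]),'collar',f([.502,-.0812,.084]),'cap top',f([.5475,-.0971,.152]))
cv2.imwrite('pics/c3.png',cv2.resize(a[V-40:V+40,U-40:U+40],(592,592),interpolation=cv2.INTER_CUBIC)[:,:,::-1])
plan([([.5475,-.0971,.29],160.7,2),([.5475,-.0971,.143],160.7,4)])"
```

```text
[ 0.5049 -0.0826  0.2768] [-0.3  -0.02  0.46] [ 0.016 -0.032  0.004] 0.5012680764851869
r 0.1171 ang 160.91 phi 160.47
red_tube [([0.536, -0.082, 0.139], 0.54)]
lock_rod [([0.497, -0.076, 0.129], 0.64)]
311 184 rod top [323.1 274.7] collar [305.4 426.4] cap top [283.3 169.5]
from [ 0.5013 -0.0815  0.2669] 160.5
1 [-0.244, 0.004, -0.115] -0.02
2 [-0.244, 0.003, -0.115] -0.02
3 [0.0, 0.0, 0.368] -0.0
4 [0.0, 0.0, 0.368] -0.0
5 [0.0, 0.0, 0.368] -0.0
6 [0.0, 0.0, 0.368] -0.0
```

View pics/c3.png

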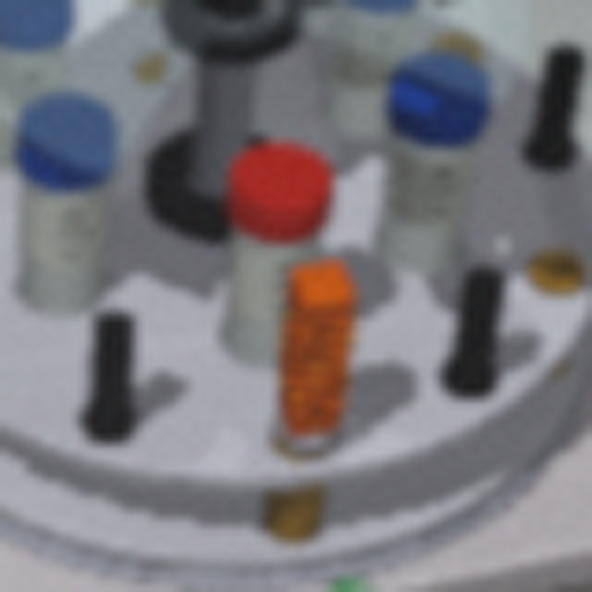

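The rod is home with its collar on the bush at (305,440), and the red cap is at (283,172), as predicted. Now I'll grasp the tube.

Call:
{"op": "apply_moves", "data": {
  "targets": [
    {"translation":[-0.24,0.005,-0.1],"twist":0,"hand":0.55},
    {"translation":[-0.24,0.005,-0.1],"twist":0,"hand":0.55},
    {"translation":[0,0,0],"twist":0,"hand":0.55},
    {"translation":[0,0,0],"twist":0,"hand":0.55}
  ]
}}

```text
time: 11.75
tool_pos: [0.5468, -0.0966, 0.286]
tool_rot: [-0.002, 0.17, 0.986, 0.0]
contact_force: [-0.2, -0.0, 0.4]
gripper_width: 0.548
grasp_force: 0.0
```

```bash
python3 st.py; python3 -c "
from h import *
plan([([.5475,-.0971,.146],160.7,4)])"
```

```text
[ 0.5468 -0.0966  0.286 ] [-0.22 -0.04  0.4 ] [ 0.007 -0.006 -0.006] 0.5484338571516421
r 0.0729 ang 160.53 phi 160.47
from [ 0.5468 -0.0966  0.286 ] 160.5
1 [-0.002, -0.001, 0.35] -0.01
2 [-0.002, -0.001, 0.35] -0.01
3 [-0.002, -0.001, 0.35] -0.01
4 [-0.002, -0.001, 0.35] -0.01
```

Call:
{"op": "apply_moves", "data": {
  "targets": [
    {"translation":[0,0,0.35],"twist":0,"hand":0.55},
    {"translation":[0,0,0.35],"twist":0,"hand":0.55},
    {"translation":[0,0,0.35],"twist":0,"hand":0.55},
    {"translation":[0,0,0.35],"twist":0,"hand":0.55},
    {"translation":[0,0,0],"twist":0,"hand":0.55},
    {"translation":[0,0,0],"twist":0,"hand":0.0},
    {"translation":[0,0,0],"twist":0,"hand":0.0},
    {"translation":[0,0,0],"twist":0,"hand":0.0}
  ]
}}

```text
time: 12.55
tool_pos: [0.5474, -0.0967, 0.1487]
tool_rot: [0.0, 0.169, 0.986, -0.0]
contact_force: [-1.0, -0.1, -1.5]
gripper_width: 0.368
grasp_force: 59.4
```

Call:
{"op": "apply_moves", "data": {
  "targets": [
    {"translation":[0,0,0],"twist":0,"hand":0.0},
    {"translation":[0,0,0],"twist":0,"hand":0.0}
  ]
}}

```text
time: 12.75
tool_pos: [0.5475, -0.0968, 0.1484]
tool_rot: [0.0, 0.17, 0.986, -0.0]
contact_force: [-1.2, 0.8, -0.4]
gripper_width: 0.37
grasp_force: 59.4
```

```bash
python3 st.py; python3 -c "
from h import *
s=state();p=s['tool_pos'];print(s['grasp_force'])
plan([(p+[0,0,.17],160.7,5),([.408,.272,p[2]+.17],160.7,10)])"
```

```text
[ 0.5475 -0.0968  0.1484] [-1.24  0.76 -0.43] [0.105 0.216 0.056] 0.36963943536685306
r 0.0722 ang 160.46 phi 160.48
59.36346352100372
from [ 0.5475 -0.0968  0.1484] 160.5
1 [0.0, 0.0, -0.34] -0.008
2 [0.0, 0.0, -0.34] -0.008
3 [0.0, 0.0, -0.34] -0.008
4 [0.0, 0.0, -0.34] -0.008
5 [0.0, 0.0, -0.34] -0.008
6 [0.254, 0.302, -0.0] 0.0
7 [0.254, 0.302, -0.0] 0.0
8 [0.254, 0.302, -0.0] 0.0
9 [0.254, 0.302, -0.0] 0.0
10 [0.254, 0.302, -0.0] 0.0
11 [0.254, 0.302, -0.0] 0.0
12 [0.254, 0.302, -0.0] 0.0
13 [0.254, 0.302, -0.0] 0.0
14 [0.254, 0.302, -0.0] 0.0
15 [0.254, 0.302, -0.0] 0.0
```

Call:
{"op": "apply_moves", "data": {
  "targets": [
    {"translation":[0,0,-0.15],"twist":0,"hand":0.0},
    {"translation":[0,0,-0.3],"twist":0,"hand":0.0},
    {"translation":[0,0,-0.4],"twist":0,"hand":0.0},
    {"translation":[0,0,-0.4],"twist":0,"hand":0.0},
    {"translation":[0,0,-0.35],"twist":0,"hand":0.0},
    {"translation":[0,0,-0.1],"twist":0,"hand":0.0},
    {"translation":[0,0,0],"twist":0,"hand":0.0}
  ]
}}

```text
time: 13.45
tool_pos: [0.5483, -0.0971, 0.321]
tool_rot: [0.003, 0.17, 0.986, -0.0]
contact_force: [0.1, -0.4, -1.4]
gripper_width: 0.368
grasp_force: 59.4
```

Call:
{"op": "apply_moves", "data": {
  "targets": [
    {"translation":[0.14,0.16,0],"twist":0,"hand":0.0},
    {"translation":[0.25,0.3,0],"twist":0,"hand":0.0},
    {"translation":[0.25,0.3,0],"twist":0,"hand":0.0},
    {"translation":[0.25,0.3,0],"twist":0,"hand":0.0},
    {"translation":[0.25,0.3,0],"twist":0,"hand":0.0},
    {"translation":[0.25,0.3,0],"twist":0,"hand":0.0},
    {"translation":[0.25,0.3,0],"twist":0,"hand":0.0},
    {"translation":[0.25,0.3,0],"twist":0,"hand":0.0}
  ]
}}

```text
time: 14.25
tool_pos: [0.4431, 0.1805, 0.3149]
tool_rot: [-0.002, 0.17, 0.985, -0.001]
contact_force: [0.3, 0.5, 0.5]
gripper_width: 0.372
grasp_force: 59.5
```

Call:
{"op": "apply_moves", "data": {
  "targets": [
    {"translation":[0.25,0.3,0],"twist":0,"hand":0.0},
    {"translation":[0.25,0.3,0],"twist":0,"hand":0.0},
    {"translation":[0.15,0.16,0],"twist":0,"hand":0.0},
    {"translation":[0,0,0],"twist":0,"hand":0.0},
    {"translation":[0,0,0],"twist":0,"hand":0.0}
  ]
}}

```text
time: 14.75
tool_pos: [0.4083, 0.2725, 0.3157]
tool_rot: [-0.001, 0.169, 0.986, -0.001]
contact_force: [-0.2, 0.2, -0.6]
gripper_width: 0.372
grasp_force: 59.5
```

```bash
python3 st.py; python3 -c "
from h import *
a=save('scene','pics/s3.png');b=save('top','pics/t3.png')
cv2.imwrite('pics/c4.png',np.hstack([a[100:384,100:500],b[100:384,100:500]])[:,:,::-1])
plan([([.408,.272,.113],160.7,6)])"
```

```text
[0.4083 0.2725 0.3157] [-0.2   0.15 -0.64] [-0.036 -0.006 -0.012] 0.37243841984573245
r 0.4446 ang 117.78 phi 160.53
from [0.409  0.2719 0.3166] 160.4
1 [0.002, -0.0, 0.339] -0.008
2 [0.002, -0.0, 0.339] -0.008
3 [0.002, -0.0, 0.339] -0.008
4 [0.002, -0.0, 0.339] -0.008
5 [0.002, -0.0, 0.339] -0.008
6 [0.002, -0.0, 0.339] -0.008
```

View pics/c4.png

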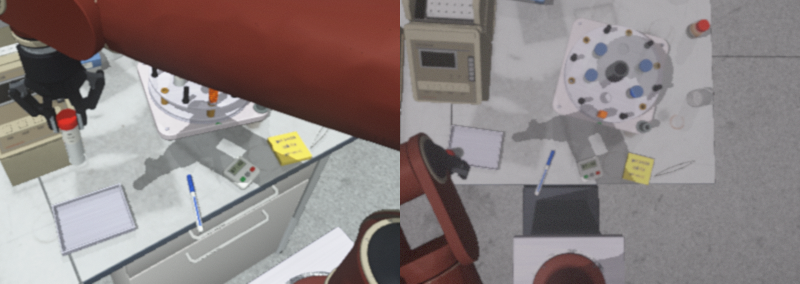

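The tube hangs upright at left-panel (68,135), above the tray, and the rod is still home. Lowering now.

Call:
{"op": "apply_moves", "data": {
  "targets": [
    {"translation":[0,0,0.35],"twist":0,"hand":0.0},
    {"translation":[0,0,0.4],"twist":0,"hand":0.0},
    {"translation":[0,0,0.4],"twist":0,"hand":0.0},
    {"translation":[0,0,0.4],"twist":0,"hand":0.0},
    {"translation":[0,0,0.25],"twist":0,"hand":0.0},
    {"translation":[0,0,0.15],"twist":0,"hand":0.0},
    {"translation":[0,0,0],"twist":0,"hand":0.0},
    {"translation":[0,0,0],"twist":0,"hand":0.0}
  ]
}}

```text
time: 15.65
tool_pos: [0.4099, 0.2726, 0.1239]
tool_rot: [0.001, 0.17, 0.985, 0.0]
contact_force: [0.2, 0.4, 0.1]
gripper_width: 0.371
grasp_force: 59.5
```

```bash
python3 st.py
```

```text
[0.4099 0.2726 0.1239] [0.24 0.41 0.11] [-0.006  0.037  0.03 ] 0.3709410765190265
r 0.444 ang 117.59 phi 160.42
```

Contact is expected near 0.1115.

Call:
{"op": "apply_moves", "data": {
  "targets": [
    {"translation":[0,0,0.05],"twist":0,"hand":0.0},
    {"translation":[0,0,0.04],"twist":0,"hand":0.0},
    {"translation":[0,0,0.025],"twist":0,"hand":0.0},
    {"translation":[0,0,0],"twist":0,"hand":0.0},
    {"translation":[0,0,0],"twist":0,"hand":0.0}
  ]
}}

```text
time: 16.15
tool_pos: [0.409, 0.2728, 0.1114]
tool_rot: [0.0, 0.17, 0.986, 0.0]
contact_force: [0.3, 0.1, -0.7]
gripper_width: 0.369
grasp_force: 59.5
```

```bash
python3 st.py
```

```text
[0.409  0.2728 0.1114] [ 0.31  0.13 -0.74] [ 0.011 -0.042 -0.031] 0.3688198243872375
r 0.4446 ang 117.68 phi 160.48
```

Call:
{"op": "apply_moves", "data": {
  "targets": [
    {"translation":[0,0,0.01],"twist":0,"hand":0.0},
    {"translation":[0,0,0],"twist":0,"hand":0.0}
  ]
}}

```text
time: 16.35
tool_pos: [0.4089, 0.2728, 0.1103]
tool_rot: [-0.0, 0.17, 0.986, -0.0]
contact_force: [-0.1, -0.9, -0.1]
gripper_width: 0.365
grasp_force: 59.5
```

```bash
python3 st.py
```

```text
[0.4089 0.2728 0.1103] [-0.13 -0.94 -0.14] [-0.031 -0.029 -0.042] 0.36523122179384737
r 0.4446 ang 117.69 phi 160.48
```

Call:
{"op": "apply_moves", "data": {
  "targets": [
    {"translation":[0,0,0.01],"twist":0,"hand":0.0},
    {"translation":[0,0,0],"twist":0,"hand":0.0}
  ]
}}

```text
time: 16.55
tool_pos: [0.4094, 0.2728, 0.1101]
tool_rot: [0.0, 0.17, 0.986, 0.0]
contact_force: [-0.4, -0.9, 4.1]
gripper_width: 0.371
grasp_force: 60.1
```

```bash
python3 st.py
```

```text
[0.4094 0.2728 0.1101] [-0.39 -0.88  4.15] [-0.258  0.18  -0.024] 0.3707091973153936
r 0.4444 ang 117.63 phi 160.48
```

The tube is on the floor. I'll open gently and retreat.

Call:
{"op": "apply_moves", "data": {
  "targets": [
    {"translation":[0,0,0],"twist":0,"hand":0.45},
    {"translation":[0,0,0],"twist":0,"hand":0.65},
    {"translation":[0,0,0],"twist":0,"hand":0.7},
    {"translation":[0,0,0],"twist":0,"hand":0.7},
    {"translation":[0,0,-0.15],"twist":0,"hand":0.7},
    {"translation":[0,0,-0.4],"twist":0,"hand":0.7},
    {"translation":[0,0,-0.4],"twist":0,"hand":0.7},
    {"translation":[0,0,-0.4],"twist":0,"hand":0.7}
  ]
}}

```text
time: 17.35
tool_pos: [0.4088, 0.2727, 0.2469]
tool_rot: [0.0, 0.17, 0.986, 0.0]
contact_force: [0.3, 0.3, 0.3]
gripper_width: 0.704
grasp_force: 0.0
```

Call:
{"op": "apply_moves", "data": {
  "targets": [
    {"translation":[0,0,-0.3],"twist":0,"hand":0.7},
    {"translation":[0,0,0],"twist":0,"hand":0.7},
    {"translation":[0,0,0],"twist":0,"hand":0.7}
  ]
}}

```text
time: 17.65
tool_pos: [0.4093, 0.273, 0.276]
tool_rot: [0.001, 0.17, 0.986, 0.001]
contact_force: [0.2, -0.4, -1.0]
gripper_width: 0.699
grasp_force: 0.0
```

```bash
python3 st.py; python3 -c "
from h import *
a=save('scene','pics/s4.png')
cv2.imwrite('pics/c5.png',cv2.resize(a[130:370,120:400],None,fx=2.4,fy=2.4)[:,:,::-1])"
```

```text
[0.4093 0.273  0.276 ] [ 0.23 -0.37 -1.02] [-0.029  0.074 -0.014] 0.6986207109443695
r 0.4446 ang 117.63 phi 160.48
```

View pics/c5.png

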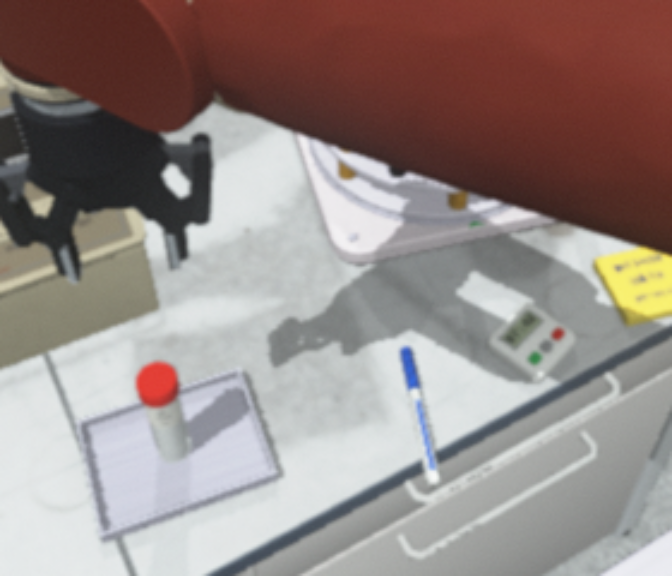

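The red tube stands upright in the tray at (165,410), clear of the gripper.

```bash
python3 -c "
from plant import *
print(job_done())"
```

```text
the job is handed in; nothing more can be done
None
```

The carousel was locked with the rod home at the red-capped tube, that tube stands upright on the steel tray, and the job is handed in; the script returned no verdict, and my last clear view of the rod and blue tubes was before the final lowering.

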